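# Load the tube rack into the bench mixer and lock its gate

### The arm

A 6-joint arm with a two-finger parallel gripper is mounted at the origin on a cart in front of the work surface, level with it; the furniture and walls round the work are solid. World frame = base frame: x ahead of the robot, y to its left, z up, the work surface at z = 0. Lengths are in m, angles in rad, forces in N, time in s.
With the tool pointing down it reaches from about 0.25 to 0.725 m from the base axis. Payload 4 kg.
Tool frame: the origin (TCP) lies between the finger pads; the fingertips stand 14 mm ahead of it and the grasp point (between the pads) lies 5 mm behind it; z points along the fingers, y is the line along which they close (so a half turn about z gives the same grasp; the last joint's range is limited). The gripper opens to 85 mm and grips with 20 to 120 N. Pads are 22 mm wide; open, the fingers measure 114 mm over their backs; the gripper's body (76 mm by 85 mm) begins 54 mm behind the grasp point. The pads swing forward as they close: fully open they stand 13 mm farther back than shut.
Start: joints at [1.177, 0.241, 0.005, 1.335, 0, 1.571], TCP at [0.192, 0.462, 0.245] pointing down, gripper open.
Joint ranges: [-2.72, 2.72], [-1.05, 1.87], [-1.09, 1.28], [-1.99, 2.15], [-1.42, 1.44], [-3.14, 3.14]. Speed limits (rad/s): [2.79, 2.79, 3.14, 3.14, 3.14, 3.14].

### API

Orientations are given as a unit quaternion [w, x, y, z].
In Python, from plant import monitor, optics, ctrl gives the robot as it stands.
- The arm moves only by the shell command python3 -m pendant 'ROWS'. ROWS is JSON, a list of rows, each an object with "offset": the shift along the world's x, y, z as a fraction of full scale, a list of three; "turn": the turn, a rotation vector about the world's x, y, z as a fraction of full scale, a list of three; "hand": the finger opening in mm, from 0 to 85.4. In form: [{"offset": [dx, dy, dz], "turn": [ax, ay, az], "hand": hand}, ...]. A call has 1 to 20 rows; each row is the pose to reach, as a shift and turn from the pose commanded when the call began; what a row does not reach only later rows make up. Full scale, the value 1, is 300 mm for a shift and 2 rad for a turn. A row lasts 1/10 s, in which the tool goes at most 50 mm and 8.59 degrees, less where a joint would pass 70% of its speed; a pose out of reach is approached as far as the arm can. A call with a number of a shift or a turn outside -1 to 1 is refused whole. A call with a gripper value outside its range is refused whole. The fingers move at their own pace and stop on an object; the grip force is fixed at half the most. Time passes only in rows, so rows that repeat a pose let the fingers close. It gives the time, the measured TCP pose, the force, the opening and the grip force at its end, in the units of the state.
- monitor.state(): the state, without advancing time (a new reading comes with each control period).
- optics.snapshot(name): name is "side" or "top"; returns the picture (480x640x3 uint8, blue, green, red); there is no depth.
- optics.get_calibration(name): a dict with "mtx" (3x3 intrinsics, pixels), "k1" (the pictures are not rectified: a ray, as slopes to the right and down, at radius r is drawn at 1 + k1 r^2 times it, then the intrinsics apply), "xyz" and "attitude" of the camera in the world. Camera axes: x right, y down, z forward; pixel columns grow to the right and rows downward; lengths in m; the calibration is good to about 2 mm. A picture is of the moment at which its call begins. get_calibration takes no time and is no camera call.
- ctrl.job_done(): hands the job in; it is judged then, once.
The state is a dict: "time_s": time; "joint_pos": joint angles; "qvel": joint speeds; "joint_torque": joint torques, N m; "ee_pos": TCP position; "ee_rot": TCP orientation; "contact_force": force on the tool from outside, world axes, zero at the start; "wrist_torque": the same for the moment, N m; "width": finger opening in m; "grasp_force": force on a finger pad.
Only numpy, scipy, OpenCV 4.12 (cv2) and the standard library are available. Lean on these libraries where they do the work, as an engineer would, in place of code of your own. Each camera call takes 0.05 s, during which the arm holds its last target. There are 200 camera calls.

### The job

Load the rack of blood tubes into the mixer: push it along the bay until it is fully home against the end stop, swing the yellow gate shut across the front of it, then push the red screw-knob on the gate down into its collar and turn it clockwise until its thread has caught and it stops, so that it stays down by itself. Only when the gate is screwed shut, press the green start button fully down. Keep the tubes standing in the rack and leave the other things on the table alone.

Things in the scene. Friction and masses are not known exactly. Their poses are not given: they have to be found in the camera images.
- mixer: White bench mixer, housing x -125..125, y -120..96 mm, fixed. Origin on the table; +x into the bay, +y left, z up. Deck at z = 30 mm. Bay: two aluminium walls along x, 60 mm apart, 34 mm high, x -15..103 mm, end stop face at x = 103. Gate hinge post front left of the bay, round collar for the knob (60 mm across) front right, start button in the front right corner.
- bay_home (a point): Point on the deck where the rack's origin lies when the rack is fully home: x = 40, y = 0, z = 30 mm in the mixer's frame; axes as the mixer's.
- rack: Clear tube rack, 54 (own x) x 124 (own y) x 63 mm high, on the deck, its own y along the bay (pointing out of it). Origin: centre of its underside. Ends are solid plates 54 wide. It starts half in the bay, sticking out in front. Three tubes stand in its rear holes, tops 93 mm above its underside.
- tube_purple: Blood tube with purple cap, 16 dia x 90 mm, loose in the rack; origin at the centre of its foot, z along the tube.
- tube_green: Blood tube with green cap, as above.
- tube_red: Blood tube with red cap, as above.
- gate (a joint): Angle of the yellow gate (rad): 0 = shut across the bay (the bar points along the mixer's -y, held by a stop), growing as it swings open towards the mixer's -x and on to its left, up to 2.5. It stays where it is left.
- gate_hinge (a point): On the gate's upright hinge axis at mid height of the bar: x = -34, y = 55, z = 75 mm in the mixer's frame. Bar 12 mm thick, 26 mm high (z 62..88), 130 mm from hinge to the knob's axis; at gate angle a it points along (-sin a, -cos a) in the mixer's frame. Shut, its inner face is 6 mm from the home rack.
- knob_post (a point): Centre of the collar's mouth, where the knob's stem must go: x = -34, y = -75, z = 53.5 mm in the mixer's frame; the knob is over it when the gate is shut.
- knob_grip (a point): On the knob's upright axis, in its red wing bar: 70 mm long (this point's x axis), 16 mm thick (its y axis), 30 mm high; the point is 2 mm above the bar's mid height (bar from 17 below to 13 mm above the point). The knob is captive on the gate's free end and rides with it.
- knob_press (a joint): How far the knob is pushed down against its spring (m): 0 = up, 0.018 = bottom; 3 N to start, 6 N at the bottom. It must be down by at least 0.013 for its lug to pass under the collar's lip when turned; once there it is held at about 0.012 to 0.015.
- knob_turn (a joint): Turn of the knob (rad), growing clockwise seen from above; range -0.3 to 1.25 (stop). Below 0.3 the lug can sink into the collar; past that it catches only if pushed down before (if up, it runs idle over the lip). At 0 with the gate shut the wing bar lies along the mixer's x axis.
- start_top (a point): Centre of the top of the green start button, 40 mm across, in the front right corner of the mixer: x = -98, y = -88, z = 52 mm in the mixer's frame.
- start (a joint): Travel of the start button (m): 0 = up, 0.006 = fully down (5 N); springs back.
- specimen_cup: The nearer specimen cup with yellow lid, right of the mixer, 65 dia x 64 mm; bystander. Origin at the centre of its underside.
- wash_bottle: The nearer white wash bottle with red spout, right of the mixer, 98x66x192 mm; bystander. Origin at its underside.
- saline: Clear saline bottle, 74 dia x 171 mm; bystander. Origin at the centre of its underside.
Things that resemble listed ones, but are neither listed nor needed, are in the scene too. Leave any purple look-alike of the rack alone.

How it is judged:
By the outcome, as a careful person would: the job done as asked, in the order asked, and still so for the second after the job is handed in, with the robot touching nothing.
It also fails if it takes over 67 s, if anything falls off the work surface, if the arm or the gripper's body presses on something with over 40 N, if the wrist force passes 120 N, or if a joint passes its speed limit or range.

## Working session

There is one attempt and no reset: what is moved stays moved. The work goes in short steps, Python scripts to look and compute and a shell command to move; the robot and the scene stay as the last step left them, time stands still between calls to the robot, and variables do not carry over. Pictures are saved under pics/ and viewed, at most 10 in all, crops included, and the job is handed in when it is done.

```bash
mkdir -p pics; ls
python3 - <<'E'
from plant import monitor, optics, ctrl
import cv2,numpy as np
for n in("top","side"):
    cv2.imwrite(f"pics/{n}0.png",optics.snapshot(n)); print(n,optics.get_calibration(n))
s=monitor.state();print(s)
E
```

```text
pics
top {'mtx': array([[463.43746652,   0.        , 314.46604339],
       [  0.        , 463.43746652, 237.90092147],
       [  0.        ,   0.        ,   1.        ]]), 'k1': -0.05766910463274353, 'xyz': array([0.30900946, 0.00346183, 1.34867249]), 'attitude': array([-0.06911493,  0.70823708, -0.6999411 ,  0.06087538])}
side {'mtx': array([[490.08385257,   0.        , 320.5352552 ],
       [  0.        , 490.08385257, 239.02061986],
       [  0.        ,   0.        ,   1.        ]]), 'k1': -0.024827161198898398, 'xyz': array([ 0.58241153, -1.04457012,  0.57816125]), 'attitude': array([-0.55031411,  0.83485414,  0.00967953, -0.0089024 ])}
{'time_s': 0.1, 'joint_pos': array([1.17701529e+00, 2.41371633e-01, 3.88170501e-03, 1.33522897e+00,
       6.44109400e-06, 1.57078733e+00]), 'qvel': array([ 0.00108014, -0.00428278,  0.00298518,  0.00051856, -0.00038256,
        0.00096419]), 'joint_torque': array([-1.98750599e-04, -3.73138475e+01,  2.53009808e+01,  1.08285432e-02,
       -4.63608126e-05, -5.94260129e-06]), 'ee_pos': array([0.19163258, 0.46123473, 0.24449368]), 'ee_rot': array([-1.91210094e-04,  1.95616377e-01,  9.80680024e-01, -9.42082303e-04]), 'contact_force': array([ 0.58477639, -0.0173587 , -0.36461425]), 'wrist_torque': array([-0.02385968, -0.01994613,  0.00372833]), 'grasp_force': 0.0, 'width': 0.08518169422071367}
```

View pics/top0.png

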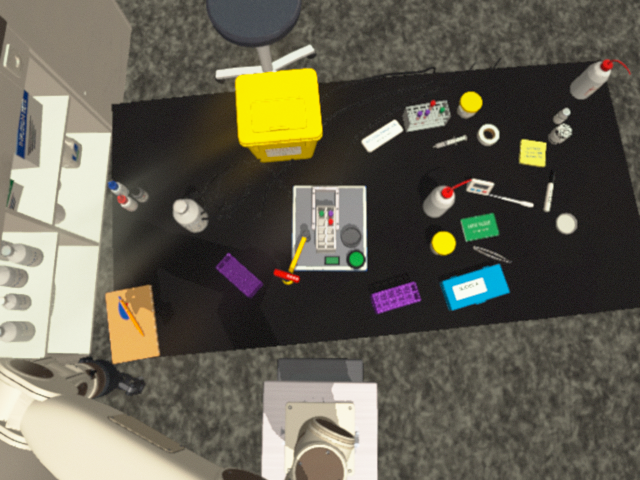

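View pics/side0.png

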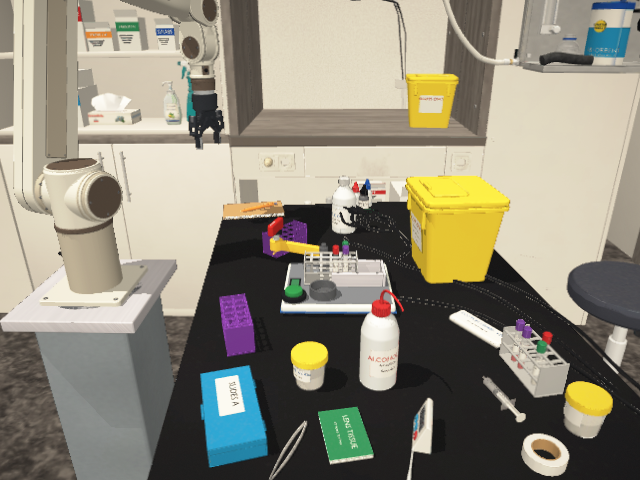

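The top view shows the mixer around (330,228). The rack is in its bay at (326,220), the gate runs from about (304,238) to the red knob at (286,276), the collar is at (351,236) and the green button at (356,259). The candidates are:
- **Rack:** clear rack in the mixer (326,220), the one wanted. The clear rack with tubes at (427,115) and the purple ones at (240,275) and (397,297) are look-alikes.
- **Start button:** round green one at (356,259), the one wanted. The green rectangle at (332,260) and the lens-tissue box are not.
- **Knob:** red bar at (286,276), the one wanted. The red bottle spouts are not.

```bash
cat > h.py <<'E'
import numpy as np, cv2
from scipy.spatial.transform import Rotation as R
from plant import monitor, optics, ctrl
def cam(n):
    c=optics.get_calibration(n); q=c["attitude"]
    return c, R.from_quat([q[1],q[2],q[3],q[0]]).as_matrix()
def ray(n,uv):
    c,M=cam(n); K=c["mtx"]
    d=np.array([(uv[0]-K[0,2])/K[0,0],(uv[1]-K[1,2])/K[1,1]]); s=d.copy()
    for _ in range(20): s=d/(1+c["k1"]*(s@s))
    return c["xyz"], M@np.array([s[0],s[1],1.])
def onz(n,uv,z):
    o,d=ray(n,uv); return o+d*(z-o[2])/d[2]
def proj(n,P):
    c,M=cam(n); K=c["mtx"]; p=M.T@(np.asarray(P)-c["xyz"]); s=p[:2]/p[2]; s=s*(1+c["k1"]*(s@s))
    return s*[K[0,0],K[1,1]]+K[:2,2]
def two(uvt,uvs):
    (o1,d1),(o2,d2)=ray("top",uvt),ray("side",uvs)
    A=np.array([d1,-d2]).T; t=np.linalg.lstsq(A,o2-o1,rcond=None)[0]
    a,b=o1+t[0]*d1,o2+t[1]*d2; return (a+b)/2,np.linalg.norm(a-b)
def mask(im,lo,hi,box):
    m=cv2.inRange(cv2.cvtColor(im,cv2.COLOR_BGR2HSV),np.array(lo),np.array(hi)); k=np.zeros_like(m)
    x0,y0,x1,y1=box; k[y0:y1,x0:x1]=m[y0:y1,x0:x1]; return k
def blob(m):
    c=max(cv2.findContours(m,cv2.RETR_EXTERNAL,cv2.CHAIN_APPROX_NONE)[0],key=cv2.contourArea)
    M=cv2.moments(c); return np.array([M["m10"]/M["m00"],M["m01"]/M["m00"]]),cv2.minAreaRect(c),c
E
python3 - <<'E'
from h import *
t=cv2.imread("pics/top0.png"); s=cv2.imread("pics/side0.png")
a=cv2.resize(t[180:290,270:380],None,fx=5.4,fy=5.4,interpolation=cv2.INTER_CUBIC)
cv2.imwrite("pics/crop0.png",a)
G=([50,120,50],[80,255,255]);Rd=([0,170,100],[6,255,255])
bt=blob(mask(t,*G,(343,245,372,275))); bs=blob(mask(s,*G,(275,275,312,305)))
print("btn",bt[:2],bs[:2],two(bt[0],bs[0]),onz("top",bt[0],.052))
k=blob(mask(t,*Rd,(265,260,305,290))); ks=blob(mask(s,*Rd,(260,212,295,250)))
print("knob",k[:2],ks[:2],two(k[0],ks[0]))
# housing outline: bright, low saturation
m=mask(t,[0,0,110],[179,60,255],(285,178,375,278)); b=blob(m)
h=cv2.approxPolyDP(cv2.convexHull(b[2]),4,True)[:,0]; print(b[1],h.tolist())
for p in h: print(np.round(onz("top",p,.02),4))
E
```

```text
btn (array([355.88175331, 258.72375127]), ((355.75, 258.75), (14.849241256713867, 14.142135620117188), 45.0)) (array([293.58838384, 289.60942761]), ((293.5, 288.5), (17.0, 17.0), 90.0)) (array([ 0.49418025, -0.09732997,  0.04951122]), np.float64(0.003922811972424291)) [ 0.49187389 -0.09742957  0.052     ]
knob (array([286.06243386, 275.22857143]), ((286.1813049316406, 275.4256591796875), (27.202198028564453, 7.3275299072265625), 17.52556800842285)) (array([275.1955836 , 226.20925342]), ((275.2882385253906, 225.7529296875), (11.06345272064209, 21.58458137512207), 49.398704528808594)) (array([0.43636774, 0.09345955, 0.12390294]), np.float64(0.0017737923612118906))
((329.0, 227.5), (85.0, 74.0), 90.0) [[364, 186], [366, 268], [294, 269], [293, 186]]
[ 0.7152 -0.125   0.02  ]
[ 0.4697 -0.129   0.02  ]
[0.4645 0.0784 0.02  ]
[0.7131 0.0866 0.02  ]
```

View pics/crop0.png

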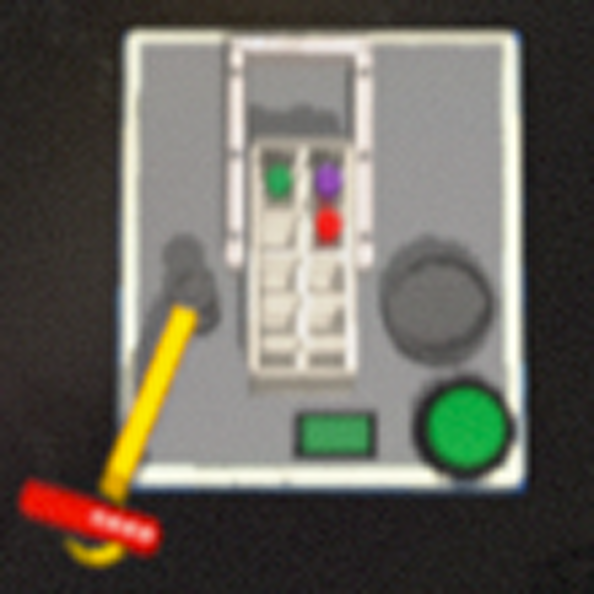

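The crop confirms the choices. The clear rack in the bay spans crop (250–355, 140–385), with its green, purple and red caps at the far end. The yellow gate is open towards the front left with the red knob across its end, and the collar and green button are at front right. Next I'll refine the mixer pose and the rack front.

Run:
```python
from h import *
t=cv2.imread("pics/top0.png"); s=cv2.imread("pics/side0.png")
m=mask(t,[0,0,110],[179,70,255],(285,178,375,274)); c=blob(m)[2][:,0].astype(float)
def fit(sel):
    p=np.array([onz("top",q,.025)[:2] for q in sel]); v=cv2.fitLine(p.astype(np.float32),cv2.DIST_HUBER,0,.001,.001).ravel(); return v
L=fit(c[(c[:,0]<299)&(c[:,1]>195)&(c[:,1]<235)]);Rr=fit(c[(c[:,0]>360)&(c[:,1]>195)&(c[:,1]<240)])
F=fit(c[(c[:,1]>264)&(c[:,0]>305)&(c[:,0]<345)]);B=fit(c[(c[:,1]<190)&(c[:,0]>300)&(c[:,0]<360)])
for n,v in zip("LRFB",(L,Rr,F,B)): print(n,np.round(v,4),np.degrees(np.arctan(v[1]/v[0])))
g=cv2.cvtColor(t,cv2.COLOR_BGR2GRAY)[215:258,335:372]; g=cv2.resize(g,None,fx=6,fy=6,interpolation=cv2.INTER_CUBIC)
h=cv2.HoughCircles(g,cv2.HOUGH_GRADIENT,1.2,60,param1=80,param2=15,minRadius=45,maxRadius=80)
for x,y,r in h[0][:3]: u=np.array([335+(x-2.5)/6,215+(y-2.5)/6]); print("collar",u,r/6,onz("top",u,.0535))
# tube caps (top view, z=.123)
for n,lo,hi,b in(("red",[0,150,80],[8,255,255],(322,215,338,228)),("pur",[125,80,50],[160,255,255],(322,205,338,222)),("grn",[45,80,40],[85,255,255],(315,207,330,222))):
    p=blob(mask(t,lo,hi,b))[0]; print(n,p,onz("top",p,.121))
# rack front top edge px in crop (250..355,380)
for u in((250,375),(355,375),(250,140),(355,140)):
    q=np.array(u)/5.4+[270,180]-.4; print(q,np.round(onz("top",q,.093),4))
```

```text
L [0.9998 0.0218 0.6099 0.0871] 1.2517074
R [ 1.     -0.0081  0.6029 -0.1295] -0.46241558
F [ 0.0114 -0.9999  0.4621 -0.0117] -89.34957
B [ 0.0021  1.      0.713  -0.0337] 89.88064
collar [353.48334 236.68333] 12.56 [ 0.5548098  -0.09070897  0.0535    ]
collar [354.68335 248.48334] 12.3 [ 0.52086355 -0.09401729  0.0535    ]
collar [353.68335 217.88333] 12.259999 [ 0.60963436 -0.09143953  0.0535    ]
red [330.38888889 221.31111111] [ 0.58375945 -0.02330412  0.121     ]
pur [330.33333333 213.3908046 ] [ 0.60583234 -0.02301408  0.121     ]
grn [321.10714286 212.76190476] [0.6073315  0.00210723 0.121     ]
[315.8962963  249.04444444] [0.5117 0.0153 0.093 ]
[335.34074074 249.04444444] [ 0.5123 -0.038   0.093 ]
[315.8962963  205.52592593] [0.6348 0.0168 0.093 ]
[335.34074074 205.52592593] [ 0.6353 -0.0375  0.093 ]
```

```bash
python3 -m pendant '[{"offset":[0.464,-0.787,0],"turn":[0,0,0.197],"hand":30},{"offset":[0.464,-0.787,0],"turn":[0,0,0.197],"hand":30},{"offset":[0.464,-0.787,0],"turn":[0,0,0.197],"hand":30},{"offset":[0.464,-0.787,0],"turn":[0,0,0.197],"hand":30},{"offset":[0.464,-0.787,0],"turn":[0,0,0.197],"hand":30},{"offset":[0.464,-0.787,0],"turn":[0,0,0.197],"hand":30},{"offset":[0.464,-0.787,0],"turn":[0,0,0.197],"hand":30}]'
python3 -m pendant '[{"offset":[0.464,-0.787,0],"turn":[0,0,0],"hand":30},{"offset":[0.464,-0.787,0],"turn":[0,0,0],"hand":30},{"offset":[0.464,-0.787,0],"turn":[0,0,0],"hand":30},{"offset":[0.464,-0.787,0],"turn":[0,0,0],"hand":30},{"offset":[0.464,-0.787,0],"turn":[0,0,0],"hand":30},{"offset":[0.464,-0.787,0],"turn":[0,0,0],"hand":30},{"offset":[0.464,-0.787,0],"turn":[0,0,0],"hand":30},{"offset":[0.464,-0.787,0],"turn":[0,0,0],"hand":30}]'
python3 -c "
from h import *
s=monitor.state();print(s['joint_pos'],s['ee_pos'],s['ee_rot'],s['width'])"
```

```text
time_s: 0.8
ee_pos: [0.3322, 0.2225, 0.2451]
ee_rot: [-0.0, 0.003, 1.0, -0.001]
contact_force: [0.3, 0.9, 0.4]
width: 0.0302
grasp_force: 0.0
time_s: 1.6
ee_pos: [0.4699, -0.01, 0.2446]
ee_rot: [-0.001, 0.0, 1.0, 0.0]
contact_force: [-0.0, 0.6, -0.1]
width: 0.03
grasp_force: 0.0
[-2.16487944e-02  1.83069620e-01 -6.99031033e-02  1.31962850e+00
  7.06919900e-04 -2.14380591e-02] [ 0.46993827 -0.00997049  0.24464197] [-8.94625988e-04  1.05686613e-04  9.99999525e-01  3.72818130e-04] 0.030041624376610777
```

```bash
python3 -m pendant '[{"offset":[0,0,-0.3],"turn":[0,0,0],"hand":30},{"offset":[0,0,-0.593],"turn":[0,0,0],"hand":30},{"offset":[0,0,-0.593],"turn":[0,0,0],"hand":30},{"offset":[0,0,-0.593],"turn":[0,0,0],"hand":30},{"offset":[0,0,-0.593],"turn":[0,0,0],"hand":30},{"offset":[0,0,-0.593],"turn":[0,0,0],"hand":30},{"offset":[0.05,0,-0.593],"turn":[0,0,0],"hand":30},{"offset":[0.08,0,-0.593],"turn":[0,0,0],"hand":30},{"offset":[0.10,0,-0.593],"turn":[0,0,0],"hand":30},{"offset":[0.115,0,-0.593],"turn":[0,0,0],"hand":30},{"offset":[0.13,0,-0.593],"turn":[0,0,0],"hand":30}]'
python3 -m pendant '[{"offset":[0.02,0,0],"turn":[0,0,0],"hand":30},{"offset":[0.04,0,0],"turn":[0,0,0],"hand":30},{"offset":[0.06,0,0],"turn":[0,0,0],"hand":30},{"offset":[0.08,0,0],"turn":[0,0,0],"hand":30},{"offset":[0.1,0,0],"turn":[0,0,0],"hand":30},{"offset":[0.1,0,0],"turn":[0,0,0],"hand":30}]'
python3 -c "
from h import *
im=optics.snapshot('top');cv2.imwrite('pics/c1.png',cv2.resize(im[170:300,260:390],None,fx=4,fy=4,interpolation=cv2.INTER_CUBIC));
im=optics.snapshot('side');cv2.imwrite('pics/s1.png',cv2.resize(im[200:320,260:410],None,fx=4,fy=4,interpolation=cv2.INTER_CUBIC))"
```

```text
time_s: 2.7
ee_pos: [0.5087, -0.0104, 0.0679]
ee_rot: [-0.001, -0.0, 1.0, -0.0]
contact_force: [-5.9, -0.1, 6.3]
width: 0.0299
grasp_force: 2.3
time_s: 3.3
ee_pos: [0.5398, -0.0106, 0.0678]
ee_rot: [0.0, 0.0, 1.0, -0.0]
contact_force: [-1.3, -0.1, 3.1]
width: 0.0303
grasp_force: 0.6
```

View pics/s1.png

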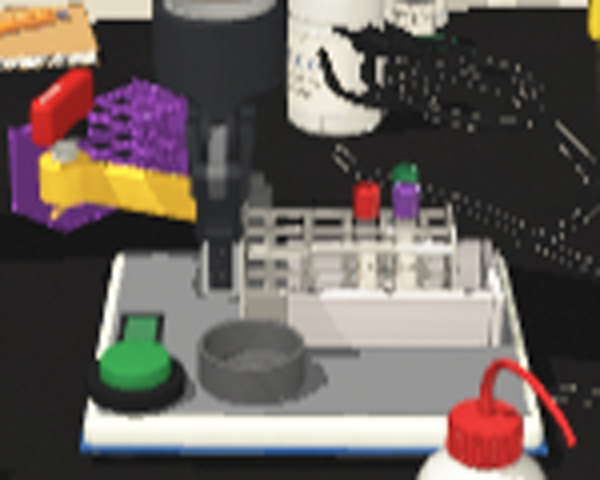

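The fingers stand against the rack's front plate near crop (235,270). The rack is upright with the tubes standing, and about 15 mm of travel is left.

```bash
python3 -m pendant '[{"offset":[0.015,0,0],"turn":[0,0,0],"hand":30},{"offset":[0.03,0,0],"turn":[0,0,0],"hand":30},{"offset":[0.04,0,0],"turn":[0,0,0],"hand":30},{"offset":[0.04,0,0],"turn":[0,0,0],"hand":30}]'
python3 -m pendant '[{"offset":[0.007,0,0],"turn":[0,0,0],"hand":30},{"offset":[0.013,0,0],"turn":[0,0,0],"hand":30},{"offset":[0.013,0,0],"turn":[0,0,0],"hand":30}]'
```

```text
time_s: 3.8
ee_pos: [0.5505, -0.0106, 0.0678]
ee_rot: [-0.001, -0.0, 1.0, -0.0]
contact_force: [-3.5, 0.3, 6.5]
width: 0.0297
grasp_force: 2.1
time_s: 4.1
ee_pos: [0.5539, -0.0106, 0.0678]
ee_rot: [-0.001, -0.0, 1.0, -0.0]
contact_force: [-5.2, -1.2, 7.2]
width: 0.0298
grasp_force: 2.5
```

```bash
python3 -m pendant '[{"offset":[0.007,0,0],"turn":[0,0,0],"hand":30},{"offset":[0.012,0,0],"turn":[0,0,0],"hand":30},{"offset":[0.012,0,0],"turn":[0,0,0],"hand":30}]'
python3 -m pendant '[{"offset":[0.006,0,0],"turn":[0,0,0],"hand":30},{"offset":[0.01,0,0],"turn":[0,0,0],"hand":30},{"offset":[0.01,0,0],"turn":[0,0,0],"hand":30}]'
```

```text
time_s: 4.4
ee_pos: [0.5575, -0.0105, 0.0678]
ee_rot: [-0.001, -0.0, 1.0, -0.0]
contact_force: [-5.6, 0.4, 7.0]
width: 0.03
grasp_force: 2.5
time_s: 4.7
ee_pos: [0.5594, -0.0105, 0.0678]
ee_rot: [-0.002, -0.0, 1.0, -0.0]
contact_force: [-8.9, -0.9, 10.3]
width: 0.03
grasp_force: 4.1
```

```bash
python3 -m pendant '[{"offset":[0.007,0,0],"turn":[0,0,0],"hand":30},{"offset":[0.007,0,0],"turn":[0,0,0],"hand":30},{"offset":[0.007,0,0],"turn":[0,0,0],"hand":30}]'
python3 -m pendant '[{"offset":[0.01,0,0],"turn":[0,0,0],"hand":30},{"offset":[0.01,0,0],"turn":[0,0,0],"hand":30},{"offset":[0.01,0,0],"turn":[0,0,0],"hand":30}]'
python3 -c "
from h import *
im=optics.snapshot('side');cv2.imwrite('pics/s2.png',cv2.resize(im[200:320,260:410],None,fx=4,fy=4,interpolation=cv2.INTER_CUBIC))"
```

```text
time_s: 5.0
ee_pos: [0.5594, -0.0105, 0.0678]
ee_rot: [-0.004, -0.0, 1.0, -0.0]
contact_force: [-13.2, -0.6, 14.1]
width: 0.0296
grasp_force: 6.3
time_s: 5.3
ee_pos: [0.5594, -0.0105, 0.0679]
ee_rot: [-0.007, -0.0, 1.0, -0.0]
contact_force: [-20.0, -0.3, 20.9]
width: 0.0296
grasp_force: 10.9
```

View pics/s2.png

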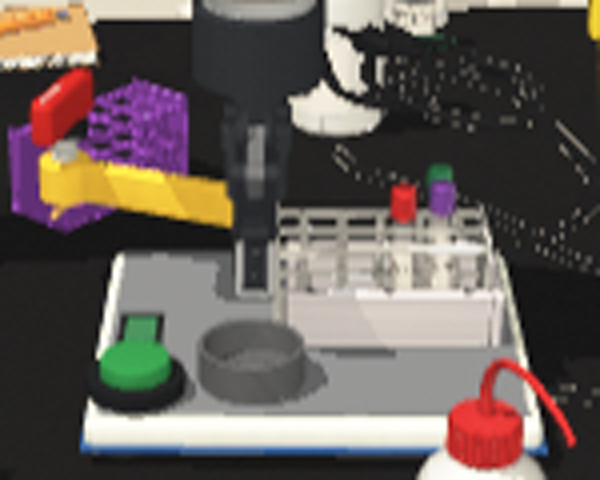

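The fingers hit a hard stop at x = 0.559 with force rising to 20 N. The picture shows the rack at the bay's end at crop (490,290), with all three caps still upright. I'll retreat and go to the outer side of the gate.

```bash
python3 -m pendant '[{"offset":[-0.12,0,0],"turn":[0,0,0],"hand":0},{"offset":[-0.12,0,0.2],"turn":[0,0,0],"hand":0},{"offset":[-0.12,0,0.443],"turn":[0,0,0],"hand":0},{"offset":[-0.12,0,0.443],"turn":[0,0,0],"hand":0},{"offset":[-0.182,0.41,0.443],"turn":[0,0,0],"hand":0},{"offset":[-0.182,0.41,0.443],"turn":[0,0,0],"hand":0},{"offset":[-0.182,0.41,0.443],"turn":[0,0,0],"hand":0},{"offset":[-0.182,0.41,0.443],"turn":[0,0,0],"hand":0},{"offset":[-0.182,0.41,0.25],"turn":[0,0,0],"hand":0},{"offset":[-0.182,0.41,0.05],"turn":[0,0,0],"hand":0},{"offset":[-0.182,0.41,0.05],"turn":[0,0,0],"hand":0},{"offset":[-0.182,0.41,0.05],"turn":[0,0,0],"hand":0},{"offset":[-0.182,0.41,0.05],"turn":[0,0,0],"hand":0}]'
```

```text
time_s: 6.65
ee_pos: [0.5127, 0.1119, 0.0827]
ee_rot: [0.0, 0.0, 1.0, -0.0]
contact_force: [0.4, -1.2, 0.8]
width: -0.0003
grasp_force: 0.0
```

```bash
python3 -m pendant '[{"offset":[-0.029,-0.076,0],"turn":[0,0,0],"hand":0},{"offset":[-0.052,-0.11,0],"turn":[0,0,0],"hand":0},{"offset":[-0.068,-0.145,0],"turn":[0,0,0],"hand":0},{"offset":[-0.077,-0.179,0],"turn":[0,0,0],"hand":0},{"offset":[-0.081,-0.212,0],"turn":[0,0,0],"hand":0},{"offset":[-0.079,-0.246,0],"turn":[0,0,0],"hand":0},{"offset":[-0.073,-0.28,0],"turn":[0,0,0],"hand":0},{"offset":[-0.062,-0.312,0],"turn":[0,0,0],"hand":0},{"offset":[-0.047,-0.343,0],"turn":[0,0,0],"hand":0},{"offset":[-0.026,-0.37,0],"turn":[0,0,0],"hand":0},{"offset":[-0.002,-0.394,0],"turn":[0,0,0],"hand":0},{"offset":[0.016,-0.408,0],"turn":[0,0,0],"hand":0},{"offset":[0.035,-0.42,0],"turn":[0,0,0],"hand":0}]'
python3 -c "
from h import *
im=optics.snapshot('top');cv2.imwrite('pics/c2.png',cv2.resize(im[170:300,260:390],None,fx=4,fy=4,interpolation=cv2.INTER_CUBIC))"
```

```text
time_s: 7.95
ee_pos: [0.523, -0.014, 0.0821]
ee_rot: [-0.0, 0.0, 1.0, -0.0]
contact_force: [-0.2, 1.1, -0.0]
width: 0.0002
grasp_force: 0.7
```

View pics/c2.png

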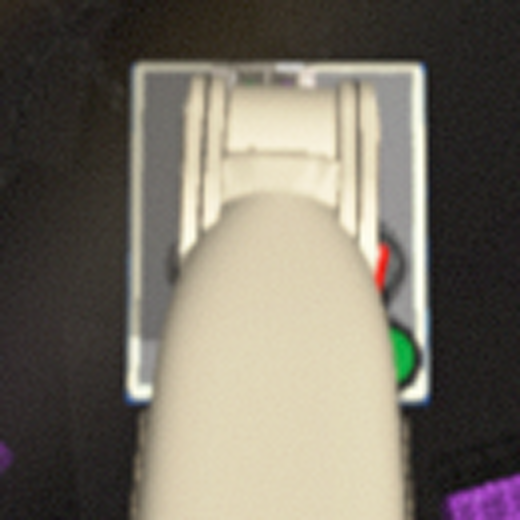

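The gate followed: the red knob now shows at crop (383,265), over the collar. I'll push it on to its stop.

```bash
python3 -m pendant '[{"offset":[0.02,-0.01,0],"turn":[0,0,0],"hand":0},{"offset":[0.035,-0.015,0],"turn":[0,0,0],"hand":0},{"offset":[0.045,-0.018,0],"turn":[0,0,0],"hand":0},{"offset":[0.045,-0.018,0],"turn":[0,0,0],"hand":0}]'
python3 -m pendant '[{"offset":[0.008,0,0],"turn":[0,0,0],"hand":0},{"offset":[0.016,0,0],"turn":[0,0,0],"hand":0},{"offset":[0.016,0,0],"turn":[0,0,0],"hand":0}]'
```

```text
time_s: 8.4
ee_pos: [0.5371, -0.0191, 0.0825]
ee_rot: [0.001, -0.0, 1.0, -0.0]
contact_force: [0.0, 0.2, -0.5]
width: -0.0003
grasp_force: 0.0
time_s: 8.7
ee_pos: [0.5411, -0.019, 0.0824]
ee_rot: [-0.0, -0.0, 1.0, -0.0]
contact_force: [0.5, -0.3, -0.0]
width: 0.0
grasp_force: 0.5
```

```bash
python3 -m pendant '[{"offset":[0.008,0,0],"turn":[0,0,0],"hand":0},{"offset":[0.013,0,0],"turn":[0,0,0],"hand":0},{"offset":[0.013,0,0],"turn":[0,0,0],"hand":0}]'
python3 -m pendant '[{"offset":[0.008,0,0],"turn":[0,0,0],"hand":0},{"offset":[0.012,0,0],"turn":[0,0,0],"hand":0},{"offset":[0.012,0,0],"turn":[0,0,0],"hand":0}]'
```

```text
time_s: 9.0
ee_pos: [0.5412, -0.019, 0.0822]
ee_rot: [-0.004, -0.0, 1.0, -0.0]
contact_force: [-10.7, -0.4, 7.9]
width: -0.0002
grasp_force: 5.1
time_s: 9.3
ee_pos: [0.5413, -0.0189, 0.082]
ee_rot: [-0.007, -0.0, 1.0, -0.0]
contact_force: [-18.7, -0.6, 14.6]
width: 0.0005
grasp_force: 9.3
```

```bash
python3 -m pendant '[{"offset":[-0.12,0,0],"turn":[0,0,0],"hand":45},{"offset":[-0.12,0,0.2],"turn":[0,0,0],"hand":45},{"offset":[-0.12,0,0.5],"turn":[0,0,0],"hand":45},{"offset":[-0.12,0,0.5],"turn":[0,0,0],"hand":45},{"offset":[-0.12,0.5,0.5],"turn":[0,0,0],"hand":45},{"offset":[-0.12,0.5,0.5],"turn":[0,0,0],"hand":45},{"offset":[-0.12,0.5,0.5],"turn":[0,0,0],"hand":45},{"offset":[-0.12,0.5,0.5],"turn":[0,0,0],"hand":45}]'
python3 - <<'E'
from h import *
t=optics.snapshot('top');s=optics.snapshot('side');cv2.imwrite('pics/t3.png',t);cv2.imwrite('pics/s3.png',s)
a=cv2.resize(t[180:280,285:375],None,fx=4.4,fy=4.4,interpolation=cv2.INTER_CUBIC);b=cv2.resize(s[210:310,270:370],None,fx=4,fy=4,interpolation=cv2.INTER_CUBIC)
o=np.zeros((440,800,3),np.uint8);o[:440,:396]=a;o[:400,400:]=b;cv2.imwrite('pics/c3.png',o)
Rd=([0,170,100],[6,255,255])
k=blob(mask(t,*Rd,(335,215,370,262)));ks=blob(mask(s,*Rd,(280,220,325,300)))
print(k[:2],ks[:2],two(k[0],ks[0]),onz('top',k[0],.135))
print([np.round(onz('top',p,.135),4).tolist() for p in cv2.boxPoints(k[1])])
r=ks[2][:,0]; print(r.min(0),r.max(0))
E
```

```text
time_s: 10.1
ee_pos: [0.5127, 0.1369, 0.2328]
ee_rot: [0.001, -0.004, 1.0, 0.001]
contact_force: [0.1, -0.7, -0.5]
width: 0.0452
grasp_force: 0.0
(array([353.04646465, 234.0969697 ]), ((353.0, 231.5), (25.0, 6.0), 90.0)) (array([315.0971564 , 256.49368088]), ((315.0, 256.5), (13.0, 18.0), 90.0)) (array([ 0.54595925, -0.08456318,  0.12555266]), np.float64(0.004428325196780626)) [ 0.54635007 -0.08363723  0.135     ]
[[0.5875, -0.0756, 0.135], [0.5877, -0.0917, 0.135], [0.5196, -0.0914, 0.135], [0.5195, -0.0755, 0.135]]
[306 250] [324 263]
```

View pics/c3.png

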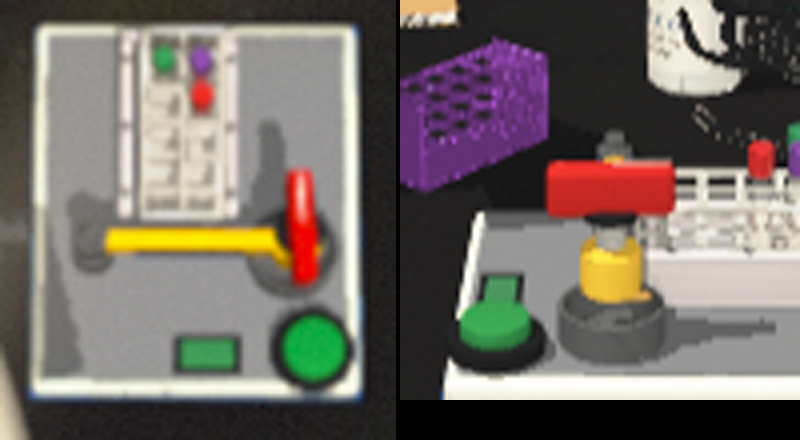

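The crop shows the rack home behind the shut yellow gate, the tubes standing, and the red wing bar along x over the collar at left (300,225). Next I'll get the bar's height from the side view.

Run:
```python
from h import *
for z in (.10,.105,.11,.135,.14): print(z,proj('side',[.557,-.092,z]),proj('side',[.557,-.076,z]))
s=monitor.state();print(s['joint_pos'],s['ee_pos'])
g=cv2.cvtColor(cv2.imread('pics/s3.png'),cv2.COLOR_BGR2HSV); print(cv2.imread('pics/s3.png')[246:268,316].tolist())
```

```text
0.1 [321.1521212  268.42466718] [321.33238592 265.16047234]
0.105 [321.14356034 266.35971495] [321.3242727 263.1176205]
0.11 [321.13496692 264.28701376] [321.31612889 261.06721572]
0.135 [321.09150562 253.80593171] [321.27494548 250.70061046]
0.14 [321.08271335 251.68592878] [321.26661485 248.604113  ]
[ 2.53234399e-01  3.04199323e-01  5.70480913e-02  1.32298907e+00
 -1.45443103e-04  2.49673802e-01] [0.5126021  0.13261284 0.23245498]
[[23, 23, 23], [24, 25, 25], [21, 23, 23], [22, 23, 24], [33, 37, 173], [44, 50, 237], [47, 53, 244], [45, 51, 238], [39, 44, 219], [37, 41, 203], [36, 41, 203], [36, 41, 202], [37, 42, 200], [35, 40, 197], [34, 39, 195], [34, 39, 193], [34, 38, 193], [32, 34, 149], [32, 32, 52], [90, 90, 89], [136, 136, 137], [150, 151, 152]]
```

```bash
python3 -m pendant '[{"offset":[0.152,-0.717,0],"turn":[0,0,0],"hand":45},{"offset":[0.152,-0.717,0],"turn":[0,0,0],"hand":45},{"offset":[0.152,-0.717,0],"turn":[0,0,0],"hand":45},{"offset":[0.152,-0.717,0],"turn":[0,0,0],"hand":45},{"offset":[0.152,-0.717,0],"turn":[0,0,0],"hand":45},{"offset":[0.152,-0.717,0],"turn":[0,0,0],"hand":45},{"offset":[0.152,-0.717,-0.15],"turn":[0,0,0],"hand":45},{"offset":[0.152,-0.717,-0.3],"turn":[0,0,0],"hand":45},{"offset":[0.152,-0.717,-0.35],"turn":[0,0,0],"hand":45},{"offset":[0.152,-0.717,-0.35],"turn":[0,0,0],"hand":45},{"offset":[0.152,-0.717,-0.35],"turn":[0,0,0],"hand":45}]'
python3 -c "
from h import *
s=monitor.state();print(s['joint_pos'])
im=optics.snapshot('side');cv2.imwrite('pics/s4.png',cv2.resize(im[200:310,270:400],None,fx=4,fy=4,interpolation=cv2.INTER_CUBIC))"
```

```text
time_s: 11.3
ee_pos: [0.5583, -0.0839, 0.128]
ee_rot: [0.0, -0.0, 1.0, 0.0]
contact_force: [-0.2, -1.3, -0.0]
width: 0.0449
grasp_force: 0.0
[-1.49321660e-01  4.41266561e-01 -2.21807979e-02  1.10685831e+00
  1.48570310e-04 -1.49441188e-01]
```

View pics/s4.png

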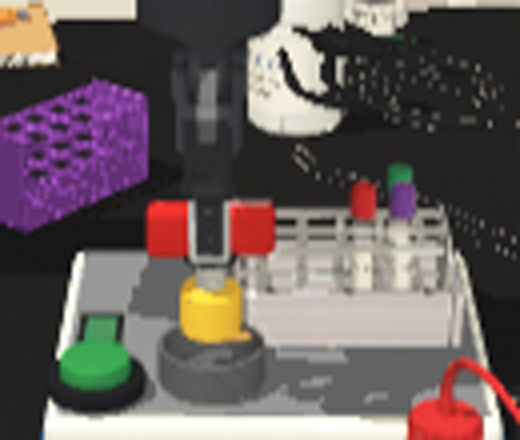

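The finger at crop (209,235) is centred on the wing bar (147–275). I'll close on it and press down.

```bash
python3 -m pendant '[{"offset":[0,0,0],"turn":[0,0,0],"hand":0},{"offset":[0,0,0],"turn":[0,0,0],"hand":0},{"offset":[0,0,0],"turn":[0,0,0],"hand":0},{"offset":[0,0,0],"turn":[0,0,0],"hand":0},{"offset":[0,0,0],"turn":[0,0,0],"hand":0},{"offset":[0,0,0],"turn":[0,0,0],"hand":0}]'
python3 -m pendant '[{"offset":[0,0,-0.015],"turn":[0,0,0],"hand":0},{"offset":[0,0,-0.03],"turn":[0,0,0],"hand":0},{"offset":[0,0,-0.045],"turn":[0,0,0],"hand":0},{"offset":[0,0,-0.053],"turn":[0,0,0],"hand":0},{"offset":[0,0,-0.053],"turn":[0,0,0],"hand":0}]'
```

```text
time_s: 11.95
ee_pos: [0.5587, -0.0845, 0.1279]
ee_rot: [0.001, 0.0, 1.0, -0.001]
contact_force: [1.1, -3.7, 1.9]
width: 0.015
grasp_force: 60.7
time_s: 12.45
ee_pos: [0.5583, -0.0845, 0.1116]
ee_rot: [0.0, 0.0, 1.0, -0.001]
contact_force: [-0.3, -5.6, 4.8]
width: 0.0152
grasp_force: 61.2
```

```bash
python3 -m pendant '[{"offset":[0,0,-0.004],"turn":[0,0,0],"hand":0},{"offset":[0,0,-0.004],"turn":[0,0,-0.06],"hand":0},{"offset":[0,0,-0.004],"turn":[0,0,-0.12],"hand":0},{"offset":[0,0,-0.004],"turn":[0,0,-0.18],"hand":0},{"offset":[0,0,-0.004],"turn":[0,0,-0.24],"hand":0},{"offset":[0,0,-0.004],"turn":[0,0,-0.3],"hand":0},{"offset":[0,0,-0.004],"turn":[0,0,-0.36],"hand":0},{"offset":[0,0,-0.004],"turn":[0,0,-0.42],"hand":0},{"offset":[0,0,-0.004],"turn":[0,0,-0.48],"hand":0},{"offset":[0,0,-0.004],"turn":[0,0,-0.54],"hand":0},{"offset":[0,0,-0.004],"turn":[0,0,-0.58],"hand":0}]'
python3 -m pendant '[{"offset":[0,0,0],"turn":[0,0,-0.02],"hand":0},{"offset":[0,0,0],"turn":[0,0,-0.04],"hand":0},{"offset":[0,0,0],"turn":[0,0,-0.055],"hand":0},{"offset":[0,0,0],"turn":[0,0,-0.055],"hand":0}]'
python3 -c "
from h import *
s=monitor.state();print(s['joint_pos'],s['wrist_torque'])"
```

```text
time_s: 13.55
ee_pos: [0.5586, -0.0851, 0.1113]
ee_rot: [0.001, 0.55, 0.835, -0.001]
contact_force: [-0.6, -7.2, 8.1]
width: 0.0148
grasp_force: 61.7
time_s: 13.95
ee_pos: [0.5583, -0.0852, 0.1113]
ee_rot: [0.001, 0.593, 0.805, -0.001]
contact_force: [-2.1, -7.0, 9.0]
width: 0.0148
grasp_force: 61.9
[-0.15001588  0.45623501 -0.04588245  1.06738892 -0.00263275  1.12030771] [-1.52784519  0.27727705  0.2000672 ]
```

```bash
for i in 1; do python3 -m pendant '[{"offset":[0,0,0],"turn":[0,0,-0.03],"hand":0},{"offset":[0,0,0],"turn":[0,0,-0.05],"hand":0},{"offset":[0,0,0],"turn":[0,0,-0.05],"hand":0}]'; done
python3 -c "
from h import *
s=monitor.state();print(s['joint_pos'],s['wrist_torque'])"
```

```text
time_s: 14.25
ee_pos: [0.5564, -0.0851, 0.1112]
ee_rot: [-0.0, 0.632, 0.775, -0.002]
contact_force: [-5.9, -7.5, 12.2]
width: 0.0149
grasp_force: 71.7
[-0.1498498   0.45551995 -0.04732312  1.07049179 -0.00366844  1.21734985] [-1.6673151   1.29722194  1.34156943]
```

The torque jumped from 0.2 to 1.3 N m, so the stop is reached. I'll release, lift and check.

```bash
python3 -m pendant '[{"offset":[0,0,0],"turn":[0,0,0],"hand":45},{"offset":[0,0,0],"turn":[0,0,0],"hand":45},{"offset":[0,0,0],"turn":[0,0,0],"hand":45},{"offset":[0,0,0],"turn":[0,0,0],"hand":45},{"offset":[0,0,0.15],"turn":[0,0,0],"hand":45},{"offset":[0,0,0.3],"turn":[0,0,0],"hand":45},{"offset":[-0.3,0.3,0.4],"turn":[0,0,0],"hand":45},{"offset":[-0.3,0.6,0.4],"turn":[0,0,0],"hand":0},{"offset":[-0.3,0.7,0.4],"turn":[0,0,0],"hand":0},{"offset":[-0.3,0.7,0.4],"turn":[0,0,0],"hand":0},{"offset":[-0.3,0.7,0.4],"turn":[0,0,0],"hand":0},{"offset":[-0.3,0.7,0.4],"turn":[0,0,0],"hand":0}]'
python3 - <<'E'
from h import *
t=optics.snapshot('top');s=optics.snapshot('side')
a=cv2.resize(t[180:280,285:375],None,fx=4.4,fy=4.4,interpolation=cv2.INTER_CUBIC);b=cv2.resize(s[210:310,270:370],None,fx=4,fy=4,interpolation=cv2.INTER_CUBIC)
o=np.zeros((440,800,3),np.uint8);o[:440,:396]=a;o[:400,400:]=b;cv2.imwrite('pics/c5.png',o)
Rd=([0,170,100],[6,255,255])
k=blob(mask(t,*Rd,(335,222,375,262)));ks=blob(mask(s,*Rd,(285,235,345,300)))
print(k[:2],ks[1],two(k[0],ks[0]))
q=[onz('top',p,.122)[:2] for p in cv2.boxPoints(k[1])]; e=[q[1]-q[0],q[2]-q[1]]; e=max(e,key=np.linalg.norm); print("angle from x, deg",np.degrees(np.arctan2(e[1],e[0])),np.linalg.norm(e))
E
```

```text
time_s: 15.45
ee_pos: [0.4667, 0.1301, 0.2304]
ee_rot: [-0.001, 0.63, 0.777, 0.001]
contact_force: [0.1, -0.0, -0.5]
width: 0.0002
grasp_force: 0.0
(array([350.03157895, 233.17368421]), ((352.25, 232.25001525878906), (7.589465618133545, 24.349536895751953), 71.56504821777344)) ((322.0270690917969, 262.33782958984375), (25.458232879638672, 10.578535079956055), 54.462318420410156) (array([ 0.55612327, -0.0772787 ,  0.10655033]), np.float64(0.0034171858719875964))
angle from x, deg -70.6611783863045 0.06616981500909162
```

View pics/c5.png

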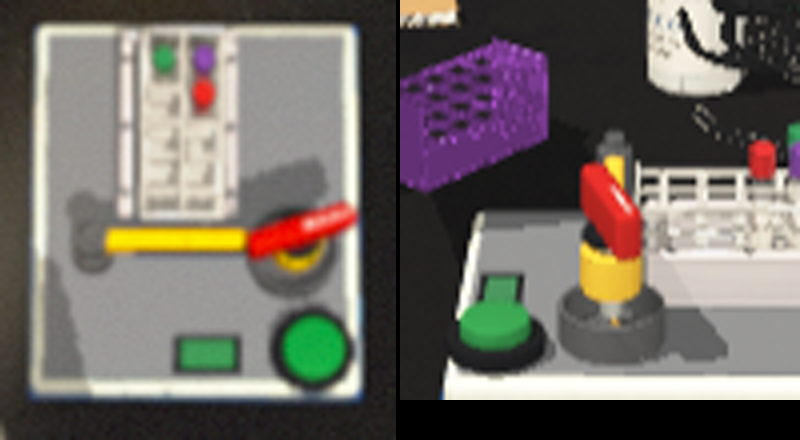

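The wing bar has turned about 71° to its stop (left crop 250,245 → 355,212). The knob sits about 19 mm lower on its own, the gate is shut, and the tubes stand. Now the green button.

```bash
python3 -m pendant '[{"offset":[0.084,-0.1,0],"turn":[0,0,0.07],"hand":0},{"offset":[0.084,-0.2,0],"turn":[0,0,0.14],"hand":0},{"offset":[0.084,-0.3,0],"turn":[0,0,0.21],"hand":0},{"offset":[0.084,-0.4,0],"turn":[0,0,0.28],"hand":0},{"offset":[0.084,-0.5,0],"turn":[0,0,0.35],"hand":0},{"offset":[0.084,-0.6,0],"turn":[0,0,0.42],"hand":0},{"offset":[0.084,-0.7,0],"turn":[0,0,0.49],"hand":0},{"offset":[0.084,-0.76,0],"turn":[0,0,0.56],"hand":0},{"offset":[0.084,-0.76,0],"turn":[0,0,0.63],"hand":0},{"offset":[0.084,-0.76,0],"turn":[0,0,0.685],"hand":0},{"offset":[0.084,-0.76,0],"turn":[0,0,0.685],"hand":0},{"offset":[0.084,-0.76,0],"turn":[0,0,0.685],"hand":0},{"offset":[0.084,-0.76,-0.2],"turn":[0,0,0.685],"hand":0},{"offset":[0.084,-0.76,-0.4],"turn":[0,0,0.685],"hand":0},{"offset":[0.084,-0.76,-0.51],"turn":[0,0,0.685],"hand":0},{"offset":[0.084,-0.76,-0.51],"turn":[0,0,0.685],"hand":0},{"offset":[0.084,-0.76,-0.51],"turn":[0,0,0.685],"hand":0}]'
python3 -m pendant '[{"offset":[0,0,-0.015],"turn":[0,0,0],"hand":0},{"offset":[0,0,-0.03],"turn":[0,0,0],"hand":0},{"offset":[0,0,-0.03],"turn":[0,0,0],"hand":0}]'
python3 -m pendant '[{"offset":[0,0,-0.01],"turn":[0,0,0],"hand":0},{"offset":[0,0,-0.02],"turn":[0,0,0],"hand":0},{"offset":[0,0,-0.02],"turn":[0,0,0],"hand":0}]'
```

```text
time_s: 17.25
ee_pos: [0.4925, -0.1019, 0.0769]
ee_rot: [-0.002, 0.0, 1.0, 0.0]
contact_force: [1.2, -0.3, 0.8]
width: -0.0001
grasp_force: 0.0
time_s: 17.55
ee_pos: [0.4944, -0.1022, 0.0697]
ee_rot: [0.001, -0.0, 1.0, -0.0]
contact_force: [0.5, 0.5, -0.5]
width: 0.0002
grasp_force: 0.0
time_s: 17.85
ee_pos: [0.4943, -0.1022, 0.0628]
ee_rot: [0.001, -0.0, 1.0, -0.0]
contact_force: [1.0, -0.4, 2.9]
width: 0.0
grasp_force: 1.6
```

Contact at about 3 N. I'll press on.

```bash
python3 -m pendant '[{"offset":[0,0,-0.007],"turn":[0,0,0],"hand":0},{"offset":[0,0,-0.013],"turn":[0,0,0],"hand":0},{"offset":[0,0,-0.013],"turn":[0,0,0],"hand":0}]'
python3 -m pendant '[{"offset":[0,0,-0.008],"turn":[0,0,0],"hand":0},{"offset":[0,0,-0.016],"turn":[0,0,0],"hand":0},{"offset":[0,0,-0.016],"turn":[0,0,0],"hand":0},{"offset":[0,0,-0.016],"turn":[0,0,0],"hand":0}]'
```

```text
time_s: 18.15
ee_pos: [0.4944, -0.1022, 0.06]
ee_rot: [0.001, -0.0, 1.0, -0.0]
contact_force: [-1.1, -0.4, 12.1]
width: -0.0003
grasp_force: 5.8
time_s: 18.55
ee_pos: [0.4945, -0.1023, 0.0594]
ee_rot: [0.002, -0.0, 1.0, -0.001]
contact_force: [-11.7, 1.6, 41.6]
width: -0.0001
grasp_force: 20.9
```

The button bottomed out hard, so it's fully down. I'll lift clear and take a last look.

```bash
python3 -m pendant '[{"offset":[0,0,0.1],"turn":[0,0,0],"hand":0},{"offset":[0,0,0.3],"turn":[0,0,0],"hand":0},{"offset":[0,0,0.55],"turn":[0,0,0],"hand":0},{"offset":[-0.1,0.4,0.55],"turn":[0,0,0],"hand":0},{"offset":[-0.1,0.75,0.55],"turn":[0,0,0],"hand":0},{"offset":[-0.1,0.75,0.55],"turn":[0,0,0],"hand":0},{"offset":[-0.1,0.75,0.55],"turn":[0,0,0],"hand":0},{"offset":[-0.1,0.75,0.55],"turn":[0,0,0],"hand":0},{"offset":[-0.1,0.75,0.55],"turn":[0,0,0],"hand":0}]'
python3 - <<'E'
from h import *
t=optics.snapshot('top');s=optics.snapshot('side')
a=cv2.resize(t[180:280,285:375],None,fx=4.4,fy=4.4,interpolation=cv2.INTER_CUBIC);b=cv2.resize(s[210:310,270:370],None,fx=4,fy=4,interpolation=cv2.INTER_CUBIC)
o=np.zeros((440,800,3),np.uint8);o[:440,:396]=a;o[:400,400:]=b;cv2.imwrite('pics/c6.png',o)
E
```

```text
time_s: 19.45
ee_pos: [0.4624, 0.1264, 0.2184]
ee_rot: [-0.0, -0.003, 1.0, 0.0]
contact_force: [0.1, -0.6, 0.4]
width: -0.0001
grasp_force: 0.0
```

View pics/c6.png

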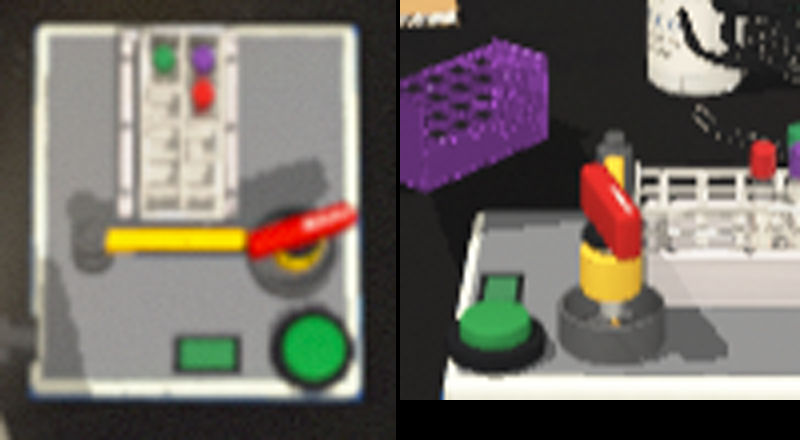

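Everything is unchanged: the knob is down and turned, the gate is shut, the rack is home with its tubes standing, and the arm is clear.

```bash
python3 -c "
from plant import ctrl
print(ctrl.job_done())"
```

```text
the job is handed in; nothing more can be done
None
```

The job is done and handed in at about 19.5 s: the rack is home with its tubes standing, the gate is shut and screwed down, and the start button was then pressed fully down.

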